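# Shut the storeroom bin and turn its cam lock home

### The job

The clear storage bin has been left with its lid half up. Press the lid fully down, then turn the wing knob clockwise until the sprung plunger drops into the notch of the knob's cam, and stop there without forcing the knob against the plunger. Let go and leave the things around the bin where they are.

Things in the scene. Friction and masses are not known exactly. Their poses are not given: they have to be found in the camera images.
- lid_hinge (a point): middle of the lid's hinge line, at the rear top edge of the clear bin (fixed; 220 mm deep, 260 wide, 90 high, on a shelf deck 60 mm above the table). Axes turn with the lid; lid shut: x from the bin's front to its hinge, y along the hinge, z up. The lid's underside is at z = 0 here, its top at 6 mm; it is 260 mm wide and reaches 220 mm toward -x, plus the tab.
- lid_tab (a point): centre of the top of the thumb tab, a white tongue 80 mm wide (y), 24 deep (x), 6 thick, in the middle of the lid's free front edge, 231 mm from the hinge line; the place to press the lid down. Axes as lid_hinge. The knob's axis stands 66 mm behind it, toward the hinge.
- lid (a joint): angle of the lid in rad: 0 = fully shut, about 0.5 to 0.8 at the start, grows as it opens. The hinge is stiff: the lid stays where it is left and takes 2 to 6 N at the tab to press down; it stops hard at 0 on the bin's rim.
- knob_grip (a point): centre of the grip wing of the black knob on the lid, on the knob's axis. The wing is a bar 48 mm long (x of this frame), 12 thick (y), 24 high (z, the knob's axis, square to the lid). The centre lies 46 mm above the lid's underside, 28 mm above the top of the steel cam. Clockwise from above locks. The knob stays where it is left.
- cam_plate (a point): point on the lid's top where the knob's axis meets it; axes as lid_hinge. The notched steel cam, 62 mm wide, under the knob turns with it, clamped at an angle that differs from bin to bin: the plunger drops after an unknown turn of 0.35 to 1.5 rad. Turning takes about 0.05 to 0.15 N m, most just before the drop; then some 0.1 to 0.15 rad of play, then a solid stop.
- plunger (a joint): travel of the sprung plunger in m, along the lid from the knob toward the hinge: 0 = pin on the floor of the cam's notch (locked); 0.006 to 0.009 while it rides on the cam's rim, growing a little up to the notch and then dropping to 0 (within 0.001). The reading has noise: use the mean of several.
- pin_tip: 6 mm round steel nose of the plunger, riding on the cam's rim on the side toward the hinge, 31 to 34 mm from the knob's axis (25 in the notch), 14 mm above the lid's underside. Origin at the centre of the nose; axes as lid_hinge. Its spring presses with 3 to 6 N. Forcing the knob on when the pin is in the notch, or prying at it, must not load it above 12 N.
- tray: wooden tray 200 x 160 x 22 mm on the shelf beside the bin; origin under its centre. Bystander.
- mould: aluminium mooncake mould with a sprung plunger, 72 mm wide, 110 mm high, standing in the tray; origin under its centre. Bystander.
- stamp: white mould stamp, a disc 62 mm wide and 14 mm high, lying in the tray; origin under its centre. Bystander.
- bowl: ceramic tea bowl 104 mm wide, 52 mm high, beside the bin; origin under its centre. Bystander.
- tin: pink tin box 114 x 89 x 66 mm, beside the bin; origin under its centre. Bystander.
- jar: glass jar with a metal cap, 64 mm wide, 100 mm high, standing at the end of the row; origin under its centre. Bystander.

How it is judged (in metres and radians):
On the way, in this order (a step that is already met when the one before it is completed fails the run):
1. the lid is pressed fully down (value of joint lid below 0.03 rad), for 0.2 s.
2. with the lid down, the knob is turned until the plunger has dropped into the cam's notch (value of joint lid below 0.03 rad and value of joint plunger below 0.002 m), for 0.2 s.
At the end, for the whole second after the job is handed in: the lid is shut (within 0.03 rad), the plunger rests in the cam's notch (travel under 2 mm) and is still (all of step 2 and linear speed of pin_tip below 0.01 m/s); the robot touches nothing.
It fails at once if the plunger's pin is forced (more than 12 N on it) (contact force between pin_tip and anything else above 12 N).
It fails at once if a thing beside the bin is moved by more than 30 mm (distance of any of tray, mould, stamp, bowl, tin, jar from where it was at the start of the episode above 0.03 m).
It fails at once if the tea bowl or the jar is tipped (angle between any of bowl, jar's own z axis and vertical above 0.4 rad).
It also fails if it takes over 70 s, if anything falls off the work surface, if the arm or the gripper's body presses on something with over 40 N, if the wrist force passes 120 N, or if a joint passes its speed limit or range.

### The arm

A 6-joint arm with a two-finger parallel gripper is mounted at the origin on the work surface. World frame = base frame: x ahead of the robot, y to its left, z up, the work surface at z = 0. Lengths are in m, angles in degrees, forces in N, time in s.
With the tool pointing down it reaches from about 0.25 to 0.85 m from the base axis. Payload 12.5 kg.
Tool frame: the origin (TCP) lies on the centre line of the jaws, within the pads' length; the fingertips stand 8 mm ahead of it and the grasp point (between the pads) lies 11 mm behind it; z points along the fingers, y is the direction in which the jaws open and shut (so a half turn about z gives the same grasp; the last joint's range is limited). The gripper opens to 93 mm and grips with 3 to 60 N. Pads are 15 mm wide; open, the fingers measure 128 mm over their backs; the gripper's body (75 mm by 188 mm) begins 65 mm behind the grasp point.
Start: joints at [-77.097, 20.094, 94.641, -0, 65.266, -4.847], TCP at [0.168, -0.524, 0.206] pointing down, gripper open.
Joint ranges: [-157.81, 157.81], [-45, 120.19], [0.68, 151.7], [-89.99, 269.99], [4.06, 180], [-164.3, 164.3]. Speed limits (degrees/s): [127.2, 127.2, 159.86, 180, 180, 180].

### API

Orientations are given as [roll, pitch, yaw] about the fixed x, y, z axes, in that order (R = Rz(yaw) Ry(pitch) Rx(roll)).
In Python, from rig import arm gives the robot as it stands.
- The arm moves only by the tool send_rows, never from a script. Its argument "rows" is a list of rows, each a list of 3 entries, a list of its own where there are three numbers: the closure in counts, from 0 (fully open) to 255 (shut), then the shift along the tool's x, y, z in mm, then the turn, a rotation vector about the tool's x, y, z in rad. In form: [[jaw, [tx, ty, tz], [wx, wy, wz]], ...]. A call has 1 to 5 rows; each row shifts and turns the pose as measured when the row begins, along the tool's axes as they then stand; what a row does not reach is not made up. A row lasts 1/12 s, in which the tool goes at most 41.7 mm and 7.16 degrees, less where a joint would pass 70% of its speed; a pose out of reach is approached as far as the arm can. A call with a gripper value outside its range is refused whole. The fingers move at their own pace and stop on an object; "squeeze" is the grip in N (left out, the last holds). Time passes only in rows, so rows that do not move let the fingers close. It gives the time, the measured TCP pose, the force and the opening at its end, in the units of the state.
- arm.state(): the state, without advancing time (a new reading comes with each control period).
- arm.get_image(name): name is "scene" or "top" or "wrist"; returns (picture, depth): 384x512x3 uint8, blue, green, red; 384x512 float32, m along the optical axis (not along the pixel's ray), 0 where there is no reading.
- arm.camera_model(name): a dict with "fx", "fy", "cx", "cy" (pixels), "distortion" ([k1, k2, p1, p2, k3] as OpenCV has them; the pictures are not rectified), "origin" and "orientation" of the camera in the world. Camera axes: x right, y down, z forward; pixel columns grow to the right and rows downward; lengths in m; the calibration is good to about 2 mm. A picture is of the moment at which its call begins: read the wrist's pose just before it. camera_model takes no time and is no camera call; for the wrist camera it gives the pose at the moment of the call.
- arm.close_job(): hands the job in, once; it reports no verdict.
Trained networks look in the newest picture that a camera, given by its name, has taken for a name from the list of things; names that differ only in an ending like _2 or _b are one class to them, and where a whole thing is asked for, a point or a joint stands for the part that bears it (a point fixed in the world has none). Each returns a list of dicts, best first, with "score" (0 to 1); they miss things now and then, are a little off and sometimes report something else, mostly with a low value. They report only what shows in the picture. A call takes as long as a camera call.
- arm.silhouettes(camera, name): "pixels" (384x512 bool, what is visible of it) and "extent" ([left, top, right, bottom] in pixels, round what is visible of it).
The state is a dict: "t": time; "q": joint angles; "joint_vel": joint speeds; "joint_torque": joint torques, N m; "ee_pos": TCP position; "eef_rot": TCP orientation; "wrist_force": force on the tool from outside, world axes, zero at the start; "torque": the same for the moment, N m; "gripper_width": finger opening in m.
Only numpy, scipy, OpenCV 4.12 (cv2) and the standard library are available. Lean on these libraries where they do the work, as an engineer would, in place of code of your own. Each camera call takes 0.05 s, during which the arm holds its last target. There are 200 camera calls.

## Working session

There is one attempt and no reset: what is moved stays moved. The work goes in short steps, Python scripts to look and compute and a tool call to move; the robot and the scene stay as the last step left them, time stands still between calls to the robot, and variables do not carry over. Pictures are saved under pics/ and viewed, about 8 in all and at most 12, crops included, and the job is handed in when it is done.

Besides the shell and the picture viewer there is one more tool, called after "Request:" in YAML: its name, and indented under it one key for each argument. send_rows: Moves the arm, as the interface text tells. Its arguments: {"type":"object","properties":{"rows":{"type":"array"},"squeeze":{"type":"number"}},"required":["rows"]}

```bash
mkdir -p pics; ls; cat > h.py <<'E'
import numpy as np, cv2
from scipy.spatial.transform import Rotation as R
from rig import arm
def cam(n):
    m=arm.camera_model(n); K=np.array([[m['fx'],0,m['cx']],[0,m['fy'],m['cy']],[0,0,1.]])
    return m,K,np.array(m['distortion'])
def rot(o):
    o=np.array(o,float)
    return o if o.shape==(3,3) else (R.from_euler('xyz',o,degrees=True).as_matrix() if o.size==3 else R.from_quat(o).as_matrix())
def world(n,uv,d):
    m,K,D=cam(n); p=cv2.undistortPoints(np.array(uv,float).reshape(-1,1,2),K,D).reshape(-1,2)
    c=np.c_[p,np.ones(len(p))]*np.array(d).reshape(-1,1)
    return c@rot(m['orientation']).T+np.array(m['origin'])
E
python3 - <<'E'
from h import *
s=arm.state(); print(s)
for n in ['scene','top']:
    im,d=arm.get_image(n); cv2.imwrite(f'pics/{n}0.png',im); np.save(n+'.npy',d); print(n,arm.camera_model(n))
    for t in ['lid','lid_tab','knob_grip','cam_plate','plunger','pin_tip','tray','mould','stamp','bowl','tin','jar']:
        r=arm.silhouettes(n,t)
        for x in r[:2]:
            v,u=np.nonzero(x['pixels']&(d>0)); 
            if len(u)==0: continue
            w=world(n,np.c_[u,v],d[v,u]); print(t,round(x['score'],2),x['extent'],len(u),np.median(w,0).round(3),np.percentile(w,3,0).round(3),np.percentile(w,97,0).round(3))
a=cv2.imread('pics/scene0.png')
E
```

```text
pics
{'t': 0.0, 'q': array([-7.70966813e+01,  2.01223568e+01,  9.46797867e+01, -1.34950989e-03,
        6.52632123e+01, -4.84679872e+00]), 'joint_vel': array([ 0.00342706,  0.04372193, -0.08986155,  0.068375  , -0.07623975,
        0.06395557]), 'joint_torque': array([-3.01442728e-03, -4.97327507e+01, -2.85262942e+01,  6.97380840e-02,
        2.56525492e-02, -7.49884225e-05]), 'ee_pos': array([ 0.16761532, -0.52344607,  0.20530154]), 'eef_rot': array([-1.79934774e+02, -4.30137323e-03,  1.77506804e+01]), 'wrist_force': array([ 0.36737424, -0.28977647,  0.47185916]), 'torque': array([-0.03237175,  0.02069187, -0.02875125]), 'gripper_width': 0.09316092791468362}
scene {'fx': 395.8849672757476, 'fy': 395.8849672757476, 'cx': 250.6872956381355, 'cy': 189.82423508669063, 'distortion': array([-0.11532093,  0.        ,  0.        ,  0.        ,  0.        ]), 'origin': array([0.99068219, 0.5030438 , 1.01012794]), 'orientation': array([-141.31407813,    0.84636351,  139.07535184])}
lid 0.66 [203.0, 131.7, 316.5, 252.5] 7600 [0.566 0.031 0.217] [ 0.469 -0.106  0.159] [0.661 0.14  0.277]
lid_ta
[... 2419 characters left out ...]
022 0.264] [ 0.511 -0.001  0.245] [0.558 0.044 0.293]
mould 0.7 [168.6, 196.5, 190.7, 224.4] 531 [0.533 0.235 0.122] [0.504 0.209 0.067] [0.57  0.274 0.177]
stamp 0.77 [176.9, 176.3, 197.9, 192.9] 302 [0.623 0.228 0.08 ] [0.598 0.203 0.075] [0.651 0.254 0.085]
stamp 0.17 [201.8, 161.9, 305.5, 237.1] 6348 [0.555 0.015 0.226] [ 0.467 -0.108  0.161] [0.659 0.137 0.281]
bowl 0.64 [312.0, 177.1, 345.4, 211.4] 908 [ 0.588 -0.209  0.084] [ 0.539 -0.247  0.063] [ 0.629 -0.161  0.114]
tin 0.84 [311.8, 216.9, 343.3, 261.7] 1226 [ 0.452 -0.188  0.126] [ 0.4  -0.23  0.09] [ 0.507 -0.148  0.13 ]
jar 0.96 [354.7, 215.1, 381.6, 238.3] 508 [ 0.491 -0.3    0.159] [ 0.465 -0.333  0.08 ] [ 0.519 -0.279  0.163]
```

```bash
python3 - <<'E'
from h import *
for n in ['scene','top']:
    im=cv2.imread(f'pics/{n}0.png'); d=np.load(n+'.npy')
    arm.get_image(n); r=arm.silhouettes(n,'lid_tab')[0]
    v,u=np.nonzero(r['pixels']&(d>0)); w=world(n,np.c_[u,v],d[v,u])
    idx=np.arange(len(w))
    for t in (.05,.02,.008,.005,.005,.005):
        c=w[idx].mean(0); N=np.linalg.svd(w[idx]-c)[2][2]; N*=np.sign(N[2]); idx=np.nonzero(abs((w-c)@N)<t)[0]
    print(n,len(idx),len(w),c.round(4),N.round(4),'tilt',np.arccos(N[2]),'dir',np.degrees(np.arctan2(N[1],N[0])), 'rms',((w[idx]-c)@N).std())
    z0=0.15; h=N[:2]/np.hypot(*N[:2]); # points from tab? normal's horizontal
    tl=np.arccos(N[2]); ax=np.array([*(h*np.cos(tl)),-np.sin(tl)]); y=np.cross(N,ax)
    q=(w[idx]-c); print('ax',ax.round(3),'x range',np.percentile(q@ax,[.5,2,98,99.5]),'y range',np.percentile(q@y,[.5,2,98,99.5]))
    k=arm.silhouettes(n,'knob_grip')[0]; v,u=np.nonzero(k['pixels']&(d>0)); w=world(n,np.c_[u,v],d[v,u]); hh=(w-c)@N
    print('knob heights',np.percentile(hh,[5,50,95])); s=w[(hh>.045)]; print(s.mean(0)); qq=np.c_[(s-c)@ax,(s-c)@y]; cc=qq-qq.mean(0); e=np.linalg.svd(cc)[2][0]; print('wing centre xy lid',qq.mean(0),'dir deg',np.degrees(np.arctan2(e[1],e[0])),np.ptp(cc@e), len(s))
    if n=='scene': a=cv2.resize(im[110:340,170:400],None,fx=2.6,fy=2.6,interpolation=cv2.INTER_CUBIC); cv2.imwrite('pics/s1.png',a)
    else: cv2.imwrite('pics/t1.png',cv2.resize(im[140:280,140:400],None,fx=3,fy=3,interpolation=cv2.INTER_CUBIC))
E
```

```text
scene 6996 7588 [0.5673 0.0247 0.2154] [ 0.5243 -0.0737  0.8483] tilt 0.5579432463308474 dir -8.001745738185766 rms 0.0018468948787686785
ax [ 0.84  -0.118 -0.529] x range [-0.12527611 -0.116076    0.10863893  0.11160054] y range [-0.13822332 -0.13354455  0.11792307  0.11969447]
knob heights [0.00741787 0.01359917 0.05190478]
[0.54917571 0.0196231  0.28549894]
wing centre xy lid [-0.05168485 -0.00756865] dir deg 55.77564174793354 0.04772687937650467 84
top 5838 6316 [0.5601 0.0138 0.2212] [ 0.5224 -0.0756  0.8494] tilt 0.5560220752521932 dir -8.239952041126553 rms 0.0017777941161145568
ax [ 0.841 -0.122 -0.528] x range [-0.11986931 -0.11130837  0.11636038  0.12054759] y range [-0.12756018 -0.12388723  0.12534837  0.12920403]
knob heights [0.00678628 0.02150188 0.05211619]
[0.54758886 0.01567497 0.28830507]
wing centre xy lid [-4.61373088e-02  6.41808500e-05] dir deg -122.99463947445238 0.04424119441185133 77
```

View pics/s1.png

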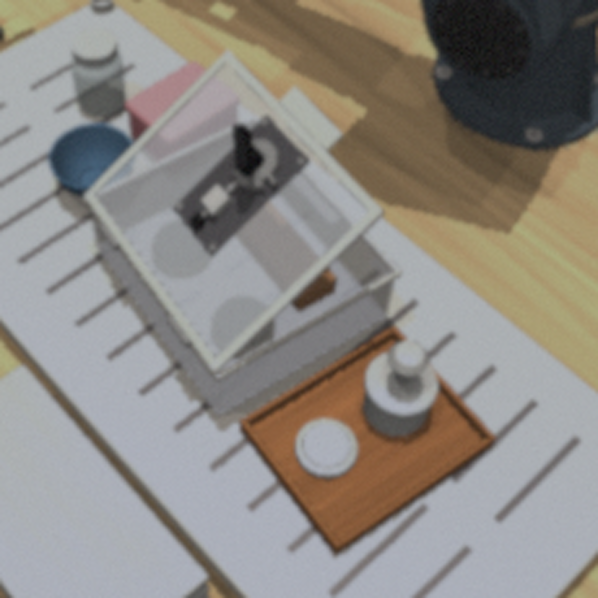

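View pics/t1.png

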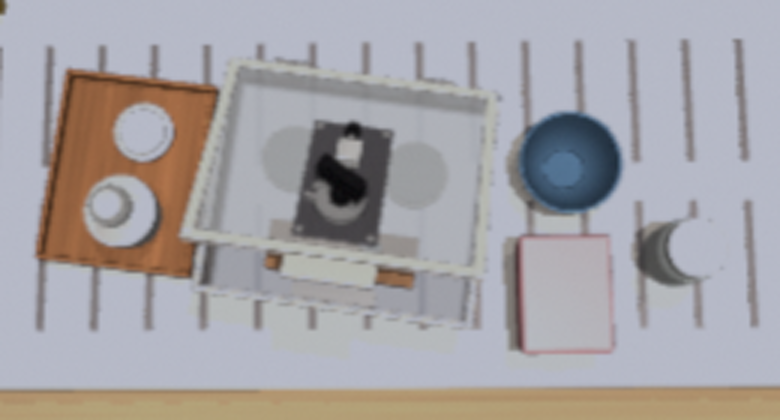

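Request:
send_rows:
  rows:
    - [255,[26,-25,-18],[0,0,0]]
    - [255,[26,-25,-18],[0,0,0]]
    - [255,[26,-25,-18],[0,0,0]]
    - [255,[26,-25,-18],[0,0,0]]
    - [255,[26,-25,-18],[0,0,0]]

```text
t: 2.02
ee_pos: [0.2527, -0.3623, 0.2942]
eef_rot: [-179.6, 0.0, 17.3]
wrist_force: [0.9, -0.4, 1.1]
gripper_width: 0.0642
```

Request:
send_rows:
  rows:
    - [255,[28,-27,-6],[0,0,0]]
    - [255,[28,-27,-6],[0,0,0]]
    - [255,[28,-27,-6],[0,0,0]]
    - [255,[28,-27,-6],[0,0,0]]
    - [255,[28,-27,-6],[0,0,0]]

```text
t: 2.43
ee_pos: [0.3487, -0.1844, 0.3302]
eef_rot: [-180.0, -0.1, 17.1]
wrist_force: [1.0, -0.5, -0.7]
gripper_width: 0.0313
```

Request:
send_rows:
  rows:
    - [255,[28,-27,0],[0,0,0]]
    - [255,[28,-27,0],[0,0,0]]
    - [255,[28,-27,0],[0,0,0]]
    - [255,[28,-27,0],[0,0,0]]
    - [255,[0,0,0],[0,0,0.09]]

```text
t: 2.85
ee_pos: [0.428, -0.0355, 0.3335]
eef_rot: [179.9, -0.5, 12.3]
wrist_force: [0.5, -0.3, 0.3]
gripper_width: 0.0009
```

Request:
send_rows:
  rows:
    - [255,[0,0,0],[0,0,0.09]]
    - [255,[0,0,0],[0,0,0.09]]
    - [255,[0,0,0],[0,0,0.09]]
    - [255,[0,0,0],[0,0,0.09]]
    - [255,[0,0,0],[0,0,0]]

```text
t: 3.27
ee_pos: [0.4288, -0.0314, 0.3335]
eef_rot: [-179.9, -0.5, -9.1]
wrist_force: [-0.6, -0.8, 1.1]
gripper_width: 0.0007
```

Request:
send_rows:
  rows:
    - [255,[14,-33,0],[0,0,0]]
    - [255,[14,-33,0],[0,0,0]]
    - [255,[0,0,20],[0,0,0]]
    - [255,[0,0,12],[0,0,0]]
    - [255,[0,0,0],[0,0,0]]

```text
t: 3.68
ee_pos: [0.4692, 0.0316, 0.3019]
eef_rot: [-179.9, -0.7, -8.4]
wrist_force: [0.4, -0.1, -1.7]
gripper_width: 0.0005
```

```bash
python3 - <<'E'
from h import *
print(arm.state()['ee_pos'])
im,d=arm.get_image('scene'); cv2.imwrite('pics/s2.png',cv2.resize(im[120:260,190:350],None,fx=4,fy=4,interpolation=cv2.INTER_CUBIC))
E
```

```text
[0.46921868 0.03157542 0.30185714]
```

View pics/s2.png

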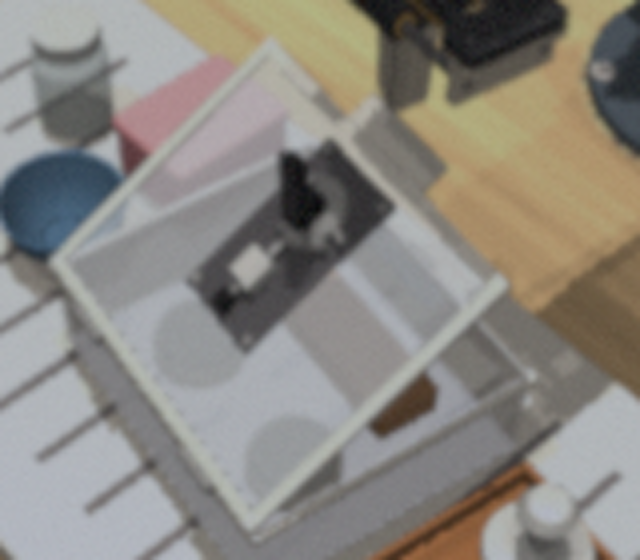

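```bash
python3 - <<'E'
from h import *
im,d=arm.get_image('scene')
m,K,D=cam('scene'); Rc=rot(m['orientation']); 
P=np.array([[.4692,.0316,.294],[.467,.029,.277]]); rv=cv2.Rodrigues(Rc.T)[0]
p=cv2.projectPoints(P,rv,-Rc.T@np.array(m['origin']),K,D)[0].reshape(-1,2); print(p,(p-[190,120])*4)
uv=np.array([[380,150],[400,150],[420,170],[400,130]])/4+[190,120]
print(world('scene',uv,[d[int(v),int(u)] for u,v in uv]).round(3))
E
```

```text
[[288.73753695 150.91460016]
 [288.2481261  154.61722497]] [[394.95014781 123.65840066]
 [392.99250442 138.46889987]]
[[0.475 0.026 0.269]
 [0.469 0.038 0.275]
 [0.473 0.059 0.276]
 [0.46  0.028 0.28 ]]
```

Request:
send_rows:
  rows:
    - [255,[-3,-2,19],[0,0,0]]
    - [255,[-11,-2,21],[0,0,0]]
    - [255,[-9,0,22],[0,0,0]]
    - [255,[-8,0,22],[0,0,0]]
    - [255,[-5,0,22],[0,0,0]]

```text
t: 4.2
ee_pos: [0.4392, 0.0386, 0.203]
eef_rot: [-179.8, -1.6, -8.3]
wrist_force: [-0.8, 0.3, 2.2]
gripper_width: 0.0005
```

Request:
send_rows:
  rows:
    - [255,[-5,0,14],[0,0,0]]
    - [255,[-4,0,14],[0,0,0]]
    - [255,[-1,0,10],[0,0,0]]
    - [255,[0,0,5],[0,0,0]]
    - [255,[0,0,3],[0,0,0]]

```text
t: 4.62
ee_pos: [0.4308, 0.0385, 0.157]
eef_rot: [-179.8, -1.9, -8.1]
wrist_force: [-1.3, 0.7, 0.9]
gripper_width: 0.0004
```

```bash
python3 - <<'E'
from h import *
print(arm.state()['ee_pos'],arm.state()['wrist_force'])
im,d=arm.get_image('scene'); cv2.imwrite('pics/s3.png',cv2.resize(im[120:260,190:350],None,fx=4,fy=4,interpolation=cv2.INTER_CUBIC))
r=arm.silhouettes('scene','lid_tab')[0]
v,u=np.nonzero(r['pixels']&(d>0)); w=world('scene',np.c_[u,v],d[v,u]); idx=np.arange(len(w))
for t in (.05,.02,.008,.005,.005,.005):
    c=w[idx].mean(0); N=np.linalg.svd(w[idx]-c)[2][2]; N*=np.sign(N[2]); idx=np.nonzero(abs((w-c)@N)<t)[0]
print(c,N,len(idx),np.arccos(N[2]))
E
```

```text
[0.43082286 0.03845025 0.15702653] [-1.33509345  0.67076629  0.93069822]
[0.55422082 0.02602442 0.16246691] [ 0.05650144 -0.00594936  0.99838479] 6158 0.05684440442091954
```

View pics/s3.png

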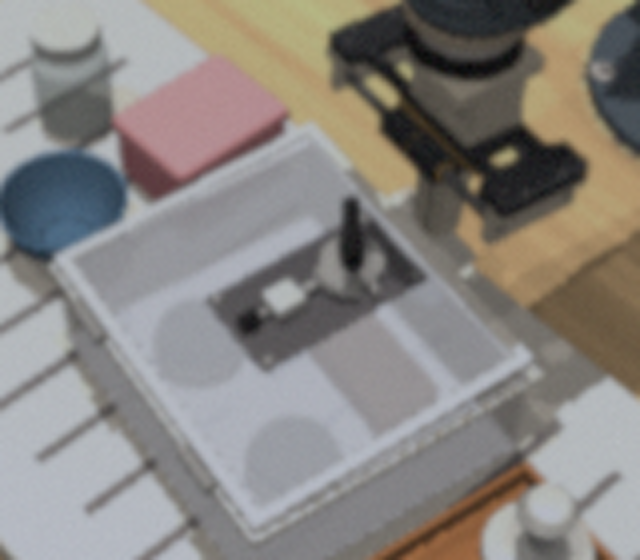

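```bash
python3 - <<'E'
from h import *
im,d=arm.get_image('scene')
V,U=np.mgrid[120:260,190:350]; w=world('scene',np.c_[U.ravel(),V.ravel()],d[V.ravel(),U.ravel()])
yaw=np.radians(-8.1); ax=np.array([np.cos(yaw),np.sin(yaw)]); ay=np.array([-ax[1],ax[0]])
q=w[:,:2]-[.658,.001]; X=q@ax; Y=q@ay
for y in (-.06,-.035,-.025,-.015,0,.015,.025,.035,.06):
    print(y,[ (int(1000*np.median(w[s,2])) if s.sum() else None) for x in np.arange(-.26,-.19,.006) for s in [(abs(X-x)<.003)&(abs(Y-y)<.006)]])
cv2.imwrite('pics/s4.png',cv2.convertScaleAbs(cv2.resize(im[155:205,270:330],None,fx=10,fy=10,interpolation=cv2.INTER_CUBIC),alpha=1.5))
E
```

```text
-0.06 [None, None, None, 294, 294, 294, 295, 294, 288, 272, 167, 168]
-0.035 [None, None, None, 169, 169, 168, 167, 292, 288, 267, 168, 171]
-0.025 [None, None, None, 167, 169, 169, 168, 296, 283, 168, 261, 169]
-0.015 [None, None, None, None, None, 168, 168, 279, 279, 277, 270, 169]
0 [None, None, None, None, None, None, 192, 170, 289, 280, 337, 168]
0.015 [None, None, None, 190, 182, 188, 202, 239, 293, 352, 349, 169]
0.025 [None, None, None, 194, 196, 194, 209, 305, 297, 372, 336, 168]
0.035 [342, 347, 352, 352, 170, 345, 350, 352, 346, 344, 271, 168]
0.06 [294, 295, 345, None, None, None, None, 296, 277, 272, 167, 166]
```

View pics/s4.png

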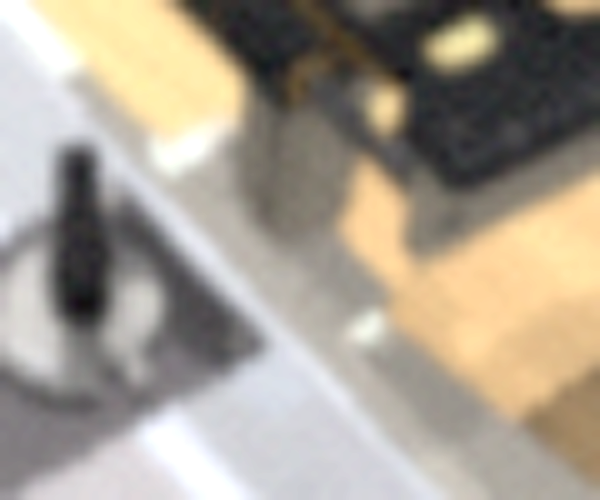

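```bash
python3 - <<'E'
from h import *
s=arm.state(); Rt=R.from_euler('xyz',s['eef_rot'],degrees=True).as_matrix(); 
m,K,D=cam('scene'); Rc=rot(m['orientation']); rv=cv2.Rodrigues(Rc.T)[0]
P=np.array([s['ee_pos']+Rt@[dx,dy,dz] for dz in (.008,-.015,-.04) for dx,dy in ((-.0075,0),(.0075,0),(0,.012),(0,-.012))])
p=cv2.projectPoints(P,rv,-Rc.T@np.array(m['origin']),K,D)[0].reshape(-1,2); print(s['eef_rot'],((p-[270,155])*10).round())
E
```

```text
[-179.76320598   -1.90491901   -8.14631126] [[291. 256.]
 [249. 277.]
 [244. 240.]
 [295. 294.]
 [299. 202.]
 [256. 223.]
 [252. 185.]
 [304. 240.]
 [309. 141.]
 [265. 162.]
 [261. 124.]
 [314. 179.]]
```

Request:
send_rows:
  rows:
    - [255,[0,0,3],[0,0,0]]
    - [255,[0,0,3],[0,0,0]]
    - [255,[0,0,0],[0,0,0]]

```text
t: 5.02
ee_pos: [0.4324, 0.0383, 0.1524]
eef_rot: [-179.7, -2.1, -8.1]
wrist_force: [0.1, 0.4, -0.2]
gripper_width: 0.0005
```

```bash
cat > lid.py <<'E'
from h import *
s=arm.state();print(s['ee_pos'],s['wrist_force'],s['torque'])
im,d=arm.get_image('scene')
r=arm.silhouettes('scene','lid_tab')[0]
v,u=np.nonzero(r['pixels']&(d>0)); w=world('scene',np.c_[u,v],d[v,u]); idx=np.arange(len(w))
for t in (.05,.02,.008,.005,.005,.005):
    c=w[idx].mean(0); N=np.linalg.svd(w[idx]-c)[2][2]; N*=np.sign(N[2]); idx=np.nonzero(abs((w-c)@N)<t)[0]
print(c,N,len(idx),np.arccos(N[2]))
yaw=np.radians(-8.1); ax=np.array([np.cos(yaw),np.sin(yaw)]); ay=np.array([-ax[1],ax[0]])
V,U=np.mgrid[120:260,190:350]; w=world('scene',np.c_[U.ravel(),V.ravel()],d[V.ravel(),U.ravel()])
q=w[:,:2]-[.658,.001]; X=q@ax; Y=q@ay
for y in (-.1,-.035,-.025,.035,.1):
    print(y,[ (int(1000*np.median(w[s,2])) if s.sum() else None) for x in np.arange(-.26,0.01,.012) for s in [(abs(X-x)<.006)&(abs(Y-y)<.006)]])
E
python3 lid.py
```

```text
[0.43242414 0.03832745 0.15244532] [ 0.10728482  0.39760251 -0.19924176] [ 0.04124477  0.05021935 -0.02436128]
[0.55481771 0.02591658 0.16035688] [ 0.03693365 -0.00373957  0.99931072] 6116 0.03713101190221625
-0.1 [None, None, None, 165, 166, 163, 163, 162, 162, 160, 161, 161, 160, 159, 159, 158, 158, 158, 157, 157, 157, 158, 90]
-0.035 [None, None, 164, 165, 283, 168, 162, 163, 163, 161, 162, 162, 161, 161, 160, 161, 159, 158, 156, 157, 155, 157, 94]
-0.025 [None, None, 163, 163, 274, 256, 163, 169, 163, 164, 163, 162, 162, 161, 160, 160, 158, 157, 157, 157, 156, 157, 94]
0.035 [337, 346, 344, 347, 345, 268, 163, 163, 163, 163, 162, 162, 161, 161, 160, 160, 158, 158, 157, 157, 156, 158, 95]
0.1 [283, 286, 290, 285, 273, 275, 162, 161, 162, 160, 160, 159, 159, 159, 159, 158, 158, 157, 157, 156, 156, 158, 119]
```

Request:
send_rows:
  rows:
    - [255,[-1,0,4],[0,0,0]]
    - [255,[0,0,4],[0,0,0]]
    - [255,[0,0,3],[0,0,0]]

```text
t: 5.37
ee_pos: [0.4328, 0.0385, 0.1428]
eef_rot: [-179.7, -2.2, -8.1]
wrist_force: [-25.4, 0.1, 72.7]
gripper_width: 0.0004
```

Request:
send_rows:
  rows:
    - [255,[0,0,3],[0,0,0]]
    - [255,[0,0,2],[0,0,0]]
    - [255,[0,0,0],[0,0,0]]

```text
t: 5.62
ee_pos: [0.4326, 0.0385, 0.1441]
eef_rot: [-179.8, -2.2, -8.1]
wrist_force: [0.2, -0.3, -0.6]
gripper_width: 0.0005
```

```bash
python3 lid.py
```

```text
[0.43255296 0.03847824 0.14410754] [ 0.19307665 -0.33935388 -0.57181913] [0.00512914 0.01206279 0.01709363]
[0.55576518 0.02599323 0.15659853] [0.00133961 0.00140184 0.99999812] 5961 0.0019389964749039765
-0.1 [None, None, None, 158, 157, 155, 155, 156, 156, 155, 155, 155, 155, 156, 155, 156, 156, 156, 156, 156, 155, 157, 85]
-0.035 [None, 154, 155, 157, 260, 253, 156, 157, 158, 157, 156, 157, 157, 157, 157, 157, 156, 156, 155, 156, 156, 158, 94]
-0.025 [None, None, 156, 157, 269, 250, 157, 158, 159, 157, 157, 157, 158, 157, 157, 157, 156, 156, 155, 156, 156, 158, 94]
0.035 [330, 337, 247, 339, 338, 264, 157, 157, 158, 156, 157, 157, 157, 157, 157, 157, 157, 156, 156, 156, 156, 157, 88]
0.1 [272, 278, 277, 278, 267, 159, 155, 154, 156, 156, 156, 155, 156, 155, 155, 156, 156, 155, 155, 156, 155, 157, 119]
```

Request:
send_rows:
  rows:
    - [255,[0,0,-25],[0,0,0]]
    - [0,[0,0,-35],[0,0,-0.1]]
    - [0,[0,0,-35],[0,0,-0.11]]
    - [0,[0,0,-35],[0,0,-0.11]]
    - [0,[0,0,-20],[0,0,-0.11]]

```text
t: 6.13
ee_pos: [0.4241, 0.0388, 0.2929]
eef_rot: [179.5, -1.4, 17.3]
wrist_force: [-0.3, -0.3, 0.1]
gripper_width: 0.0224
```

Request:
send_rows:
  rows:
    - [0,[0,0,0],[0,0,-0.11]]
    - [0,[0,0,0],[0,0,-0.11]]
    - [0,[0,0,0],[0,0,-0.11]]
    - [0,[0,0,0],[0,0,-0.11]]
    - [0,[0,0,0],[0,0,0]]

```text
t: 6.55
ee_pos: [0.4262, 0.0388, 0.2965]
eef_rot: [178.6, -1.4, 44.2]
wrist_force: [0.7, -0.5, -0.3]
gripper_width: 0.0558
```

```bash
cat > knob.py <<'E'
from h import *
s=arm.state();print(s['t'],s['ee_pos'],s['eef_rot'],s['gripper_width'])
for n in ['scene','top','wrist']:
    im,d=arm.get_image(n); cv2.imwrite(f'pics/k_{n}.png',im); np.save(f'k_{n}.npy',d)
    k=arm.silhouettes(n,'knob_grip')
    for x in k[:1]:
        v,u=np.nonzero(x['pixels']&(d>0)); 
        if len(u)<5: continue
        w=world(n,np.c_[u,v],d[v,u]); t=w[(w[:,2]>.195)&(w[:,2]<.22)]
        print(n,x['score'],x['extent'],len(t),np.percentile(w[:,2],[5,50,95]))
        if len(t)>5:
            rc=cv2.minAreaRect(t[:,:2].astype(np.float32)); c=t[:,:2].mean(0); e=np.linalg.svd(t[:,:2]-c)[2][0]
            print(' centre',c,rc,'dir',np.degrees(np.arctan2(e[1],e[0])))
E
python3 knob.py
python3 - <<'E'
from h import *
im=np.hstack([cv2.imread('pics/k_wrist.png')]); cv2.imwrite('pics/k1.png',im)
E
```

```text
6.55 [0.42624613 0.03881058 0.29645748] [178.59997202  -1.35408618  44.18281921] 0.0558487809124155
scene 0.7 [268.8, 168.4, 286.5, 193.2] 74 [0.16464255 0.16978295 0.20874426]
 centre [0.49762288 0.02750059] ((0.4959352910518646, 0.025501180440187454), (0.04545355960726738, 0.010916589759290218), 46.94868469238281) dir 48.894871494274106
top 0.4 [245.7, 209.5, 254.8, 217.3] 17 [0.16473404 0.20421188 0.42163742]
 centre [0.50896572 0.03823652] ((0.5088502168655396, 0.03805091232061386), (0.008290553465485573, 0.011630610562860966), 43.623165130615234) dir 135.82775801252038
wrist 0.75 [291.9, 120.1, 339.2, 178.2] 820 [0.16577949 0.16952958 0.20881173]
 centre [0.49710327 0.02699686] ((0.49705561995506287, 0.025855399668216705), (0.04705885797739029, 0.012439999729394913), 46.850807189941406) dir -132.13025863269831
```

View pics/k1.png

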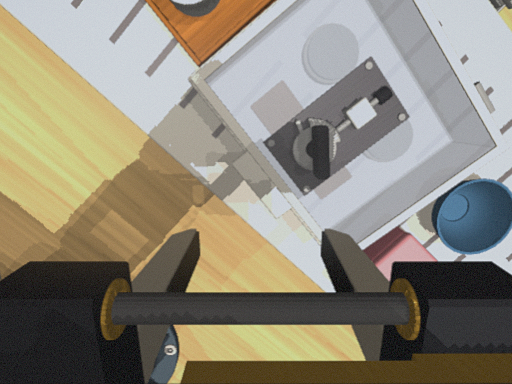

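```bash
python3 - <<'E'
from h import *
d=np.load('k_wrist.npy'); s=arm.state(); Rt=R.from_euler('xyz',s['eef_rot'],degrees=True).as_matrix()
m,_,_=cam('wrist'); print('cam in tool',Rt.T@(m['origin']-s['ee_pos']), (Rt.T@rot(m['orientation'])).round(2))
for uv in [(185,234),(188,240),(180,250),(170,270),(338,234),(340,250),(350,270),(110,300),(256,305)]:
    w=world('wrist',[uv],[d[uv[1],uv[0]]])[0]; print(uv,d[uv[1],uv[0]],(Rt.T@(w-s['ee_pos'])*1000).round(1))
V,U=np.mgrid[225:300,120:400]; w=(world('wrist',np.c_[U.ravel(),V.ravel()],d[225:300,120:400].ravel())-s['ee_pos'])@Rt
g=w[(abs(w[:,0])<.012)&(w[:,2]<.04)&(w[:,2]>-.08)]; print(len(g),np.percentile(g,[1,50,99],axis=0)*1000)
# plunger housing heights along lid x from knob
V,U=np.mgrid[60:200,250:420]; q=world('wrist',np.c_[U.ravel(),V.ravel()],d[60:200,250:420].ravel())
yaw=np.radians(-8.1); ax=np.array([np.cos(yaw),np.sin(yaw)]); ay=np.array([-ax[1],ax[0]]); p=q[:,:2]-[.4965,.0257]; X=p@ax;Y=p@ay
for y in (-.012,-.006,0,.006,.012): print(y,[int(1000*np.percentile(q[k,2],90)) if k.sum() else None for x in np.arange(-.04,.12,.006) for k in [(abs(X-x)<.003)&(abs(Y-y)<.003)]])
E
```

```text
cam in tool [ 0.0776558   0.00127192 -0.17906569] [[ 0.   -0.96 -0.28]
 [ 1.    0.    0.  ]
 [-0.   -0.28  0.96]]
(185, 234) 0.17045383 [ 10.  -40.5 -21.1]
(188, 240) 0.16167088 [ 10.4 -36.8 -30.2]
(180, 250) 0.15168466 [  9.8 -38.4 -40.7]
(170, 270) 0.13164979 [ 10.4 -37.5 -61.4]
(338, 234) 0.17041165 [ 10.1  45.  -21.2]
(340, 250) 0.15215763 [  9.7  41.3 -40.3]
(350, 270) 0.13270783 [ 10.   40.6 -60.5]
(110, 300) 0.07341554 [  33.2  -34.8 -115.4]
(256, 305) 0.07504525 [  31.1    0.4 -114.4]
5617 [[ -5.78635772 -49.53174297 -76.35699295]
 [  9.90159038  36.78603072 -52.54271935]
 [ 10.80836555  52.23321932 -14.71948177]]
-0.012 [157, 159, 159, 159, 206, 208, 209, 208, 169, 169, 169, 166, 158, 159, 170, 172, 172, 172, 171, 159, 159, 159, 159, 158, 157, 157, 157]
-0.006 [157, 158, 159, 168, 168, 207, 209, 209, 206, 169, 168, 169, 159, 159, 171, 173, 173, 173, 173, 158, 170, 170, 169, 158, 157, 157, 157]
0 [157, 159, 158, 168, 169, 194, 208, 209, 208, None, 169, 169, 167, 167, 172, 173, 173, 173, 173, 167, 171, 171, 171, 158, 157, 157, 157]
0.006 [157, 159, 159, 168, 169, 169, 206, 209, 208, 207, 169, 169, 159, 159, 172, 173, 173, 173, 172, 159, 169, 170, 169, 158, 156, 157, 157]
0.012 [157, 159, 159, 159, 169, 169, 169, 208, 208, 208, 168, 168, 159, 159, 169, 171, 172, 171, 170, 159, 159, 159, 159, 159, 157, 157, 157]
```

```bash
cat > go.py <<'E'
import sys
from h import *
t=[float(a) for a in sys.argv[1:5]]; s=arm.state()
Rt=R.from_euler('xyz',s['eef_rot'],degrees=True); Rg=R.from_euler('xyz',[180,0,t[3]],degrees=True)
print(s['t'],s['ee_pos'],s['eef_rot'],s['gripper_width'],s['wrist_force'],s['torque']); print('shift',(Rt.inv().apply(np.array(t[:3])-s['ee_pos'])*1000).round(1),'rot',(Rt.inv()*Rg).as_rotvec().round(3))
E
python3 go.py .4965 .0257 .26 47
```

```text
6.85 [0.42623543 0.03879056 0.29676095] [178.60081818  -1.36765058  43.76066657] 0.07988320003175757 [-0.37679517  0.58491109 -0.88863316] [ 0.02564998  0.01959752 -0.00375575]
shift [40.8 57.1 39.2] rot [ 0.025 -0.023 -0.057]
```

Request:
send_rows:
  rows:
    - [0,[0,0,0],[0.025,-0.023,-0.057]]
    - [0,[20,28,0],[0,0,0]]
    - [0,[20,28,0],[0,0,0]]
    - [0,[0,0,36],[0,0,0]]
    - [0,[0,0,0],[0,0,0]]

```text
t: 7.27
ee_pos: [0.498, 0.0295, 0.261]
eef_rot: [179.9, -0.1, 46.8]
wrist_force: [0.5, -0.2, -2.7]
gripper_width: 0.0924
```

```bash
python3 go.py .4965 .0257 .166 47; python3 knob.py
```

```text
7.2667 [0.4980214  0.02947433 0.26098594] [ 1.79883952e+02 -1.13057507e-01  4.67504653e+01] 0.09240860489407714 [ 0.47949179 -0.22585696 -2.68520625] [-0.05909472  0.00351338  0.01605786]
shift [-4.   1.3 95. ] rot [ 0.002 -0.002 -0.004]
7.2667 [0.4980214  0.02947433 0.26098594] [ 1.79883952e+02 -1.13057507e-01  4.67504653e+01] 0.09240860489407714
scene 0.55 [270.4, 170.5, 286.4, 194.6] 70 [0.16390583 0.1689064  0.20843183]
 centre [0.49844048 0.02837787] ((0.4965156316757202, 0.02618877962231636), (0.044453591108322144, 0.010871166363358498), 47.23659133911133) dir 48.911427672728216
wrist 0.7 [236.5, 169.9, 283.5, 239.7] 793 [0.16572656 0.16872037 0.20857689]
 centre [0.49859745 0.02656001] ((0.4974730312824249, 0.025352323427796364), (0.04725700244307518, 0.012006302364170551), 48.38134765625) dir -131.32415472346008
```

Request:
send_rows:
  rows:
    - [0,[-4,1,0],[0,0,-0.015]]
    - [0,[0,0,32],[0,0,0]]
    - [0,[0,0,32],[0,0,0]]
    - [0,[0,0,20],[0,0,0]]
    - [0,[0,0,8],[0,0,0]]

```text
t: 7.98
ee_pos: [0.501, 0.0253, 0.1804]
eef_rot: [178.8, -1.0, 48.0]
wrist_force: [-0.0, 0.3, 0.0]
gripper_width: 0.0935
```

```bash
python3 go.py .497 .0256 .166 47.8; python3 - <<'E'
from h import *
im,d=arm.get_image('scene'); im2,_=arm.get_image('wrist')
a=cv2.resize(im[140:220,240:320],(480,480),interpolation=cv2.INTER_CUBIC); cv2.imwrite('pics/g1.png',np.hstack([a,cv2.resize(im2,(640,480))[:, 160:480]]))
E
```

```text
7.9833 [0.50095934 0.0253262  0.18041941] [178.79672345  -1.01029341  47.9679194 ] 0.09345680480099502 [-0.00549848  0.33540195  0.02504391] [-0.00096941 -0.02402786  0.0327327 ]
shift [-2.7 -3.4 14.3] rot [ 0.021 -0.018  0.003]
```

View pics/g1.png

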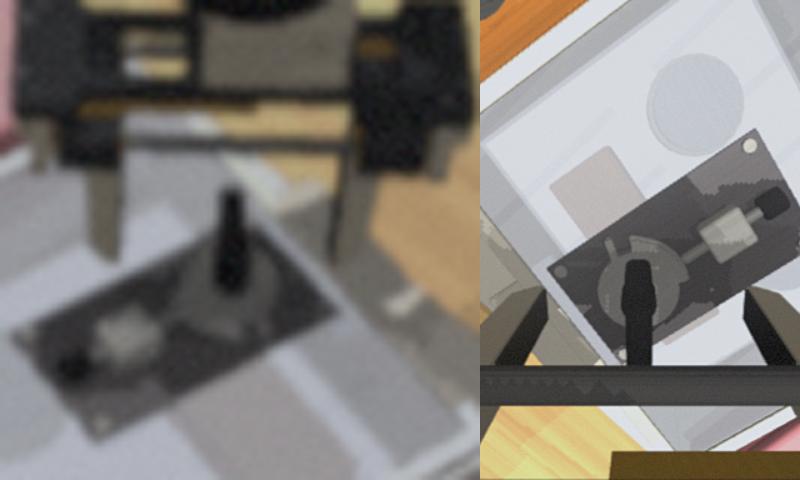

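Request:
send_rows:
  rows:
    - [0,[-3,-3,0],[0.021,-0.018,0]]
    - [0,[0,0,9],[0,0,0]]
    - [0,[0,0,5],[0,0,0]]
    - [255,[0,0,0],[0,0,0]]
    - [255,[0,0,0],[0,0,0]]
  squeeze: 18

```text
t: 8.5
ee_pos: [0.4996, 0.0249, 0.1717]
eef_rot: [179.6, -0.3, 48.0]
wrist_force: [-0.6, -0.9, 0.6]
gripper_width: 0.084
```

Request:
send_rows:
  rows:
    - [255,[0,0,0],[0,0,0]]
    - [255,[0,0,0],[0,0,0]]
    - [255,[0,0,0],[0,0,0]]
    - [255,[0,0,0],[0,0,0]]
    - [255,[0,0,0],[0,0,0]]

```text
t: 8.92
ee_pos: [0.5003, 0.0249, 0.1729]
eef_rot: [179.5, -0.4, 48.0]
wrist_force: [-0.0, 0.5, 0.2]
gripper_width: 0.051
```

Request:
send_rows:
  rows:
    - [255,[0,0,0],[0,0,0]]
    - [255,[0,0,0],[0,0,0]]
    - [255,[0,0,0],[0,0,0]]
    - [255,[0,0,0],[0,0,0]]

```text
t: 9.25
ee_pos: [0.5003, 0.0249, 0.173]
eef_rot: [179.5, -0.4, 48.0]
wrist_force: [-0.6, 0.9, -0.2]
gripper_width: 0.0241
```

```bash
python3 go.py .497 .0256 .166 47.8; python3 lid.py | head -3
```

```text
9.25 [0.50029251 0.02491483 0.17299536] [179.49595661  -0.39854597  48.01185767] 0.024138201298275548 [-0.55041665  0.87714816 -0.20920655] [ 0.119989    0.1171521  -0.02722931]
shift [-1.7 -3.   7. ] rot [ 0.009 -0.007  0.004]
[0.50029251 0.02491483 0.17299536] [-0.55041665  0.87714816 -0.20920655] [ 0.119989    0.1171521  -0.02722931]
[0.56319475 0.03378631 0.15656717] [6.22162148e-04 1.34726235e-03 9.99998899e-01] 5456 0.0014839822064833688
-0.1 [None, None, None, None, None, None, None, 156, 156, 155, 156, 156, 156, 156, 156, 155, 156, 155, 156, 156, 156, 157, 82]
```

Request:
send_rows:
  rows:
    - [255,[-3,-4,6],[0.009,-0.007,0]]
    - [255,[0,0,0],[0,0,0]]
    - [255,[0,0,0],[0,0,0]]
    - [255,[0,0,0],[0,0,0]]
    - [255,[0,0,0],[0,0,0]]

```text
t: 9.77
ee_pos: [0.4979, 0.0273, 0.1736]
eef_rot: [179.8, -0.4, 48.0]
wrist_force: [-0.8, -0.0, -0.7]
gripper_width: 0.0117
```

```bash
python3 go.py .497 .0256 .166 47.8
```

```text
9.7667 [0.49786358 0.02731144 0.17359762] [179.80165525  -0.44693445  47.99771964] 0.011729501441730386 [-0.77331461 -0.04805804 -0.69542836] [ 1.94602786e-02  1.48826711e-01 -1.33228992e-04]
shift [-1.9  0.5  7.6] rot [ 0.003 -0.008  0.003]
```

Request:
send_rows:
  rows:
    - [255,[-2,0,0],[0,0,0.05]]
    - [255,[0,0,0],[0,0,0.05]]
    - [255,[0,0,0],[0,0,0.05]]
    - [255,[0,0,0],[0,0,0.05]]
    - [255,[0,0,0],[0,0,0]]

```text
t: 10.18
ee_pos: [0.4983, 0.0267, 0.1733]
eef_rot: [179.9, -0.7, 36.1]
wrist_force: [-0.4, 0.8, 0.6]
gripper_width: 0.0117
```

```bash
cat > pl.py <<'E'
import sys
from h import *
s=arm.state();print(s['t'],s['ee_pos'].round(4),s['eef_rot'].round(1),s['wrist_force'].round(1),'torque',s['torque'].round(3),s['gripper_width'])
if len(sys.argv)>1:
    im,_=arm.get_image('wrist'); cv2.imwrite(f'pics/{sys.argv[1]}.png',cv2.resize(im[100:330,190:470],None,fx=2.6,fy=2.6,interpolation=cv2.INTER_CUBIC))
E
python3 pl.py w1
```

```text
10.1833 [0.4983 0.0267 0.1733] [179.9  -0.7  36.1] [-0.4  0.8  0.6] torque [-0.08   0.164 -0.086] 0.011724919464134943
```

View pics/w1.png

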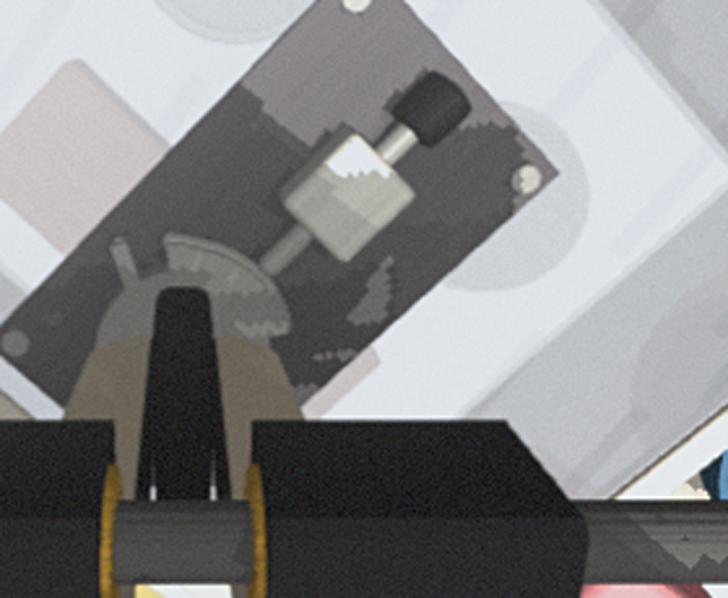

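Request:
send_rows:
  rows:
    - [255,[-2,0,0],[0,0,0.06]]
    - [255,[0,0,0],[0,0,0.06]]
    - [255,[0,0,0],[0,0,0.06]]
    - [255,[0,0,0],[0,0,0.06]]
    - [255,[0,0,0],[0,0,0.06]]

```text
t: 10.65
ee_pos: [0.4987, 0.026, 0.1733]
eef_rot: [-180.0, -1.0, 19.1]
wrist_force: [-0.3, -1.4, 0.8]
gripper_width: 0.0118
```

Request:
send_rows:
  rows:
    - [255,[0,0,0],[0,0,0.06]]
    - [255,[0,0,0],[0,0,0.06]]
    - [255,[0,0,0],[0,0,0.06]]
    - [255,[0,0,0],[0,0,0.06]]
    - [255,[0,0,0],[0,0,0]]

```text
t: 11.07
ee_pos: [0.4988, 0.0251, 0.1732]
eef_rot: [-179.8, -0.9, 5.1]
wrist_force: [0.1, -0.1, 1.3]
gripper_width: 0.012
```

```bash
python3 pl.py w2
```

```text
11.0667 [0.4988 0.0251 0.1732] [-179.8   -0.9    5.1] [ 0.1 -0.1  1.3] torque [-0.155  0.313 -0.093] 0.012045283028785013
```

View pics/w2.png

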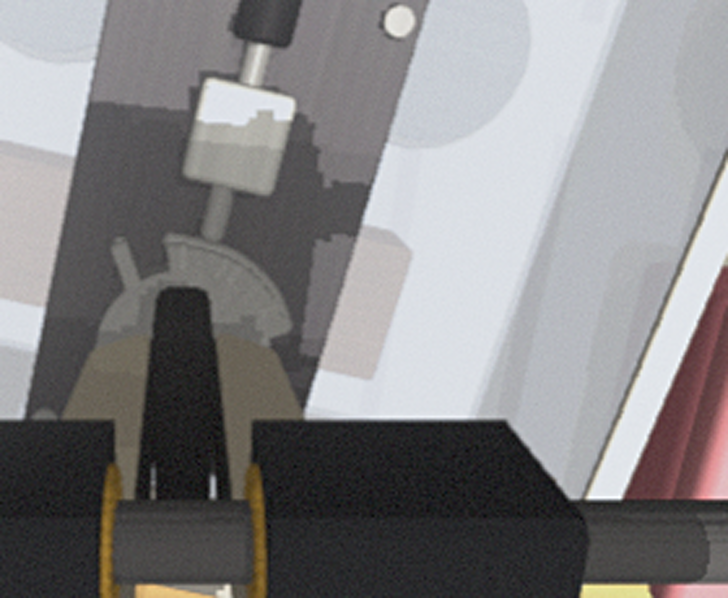

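Request:
send_rows:
  rows:
    - [255,[-1,0,0],[0,0,0.06]]
    - [255,[0,0,0],[0,0,0.06]]
    - [255,[0,0,0],[0,0,0.06]]
    - [255,[0,0,0],[0,0,0.06]]
    - [255,[0,0,0],[0,0,0.04]]

```text
t: 11.53
ee_pos: [0.4988, 0.0245, 0.1733]
eef_rot: [-179.7, -0.9, -10.2]
wrist_force: [-0.2, -0.7, 1.0]
gripper_width: 0.0115
```

```bash
python3 pl.py w3
```

```text
11.5333 [0.4988 0.0245 0.1733] [-179.7   -0.9  -10.2] [-0.2 -0.7  1. ] torque [-0.35   0.327  0.226] 0.011472575532400858
```

View pics/w3.png

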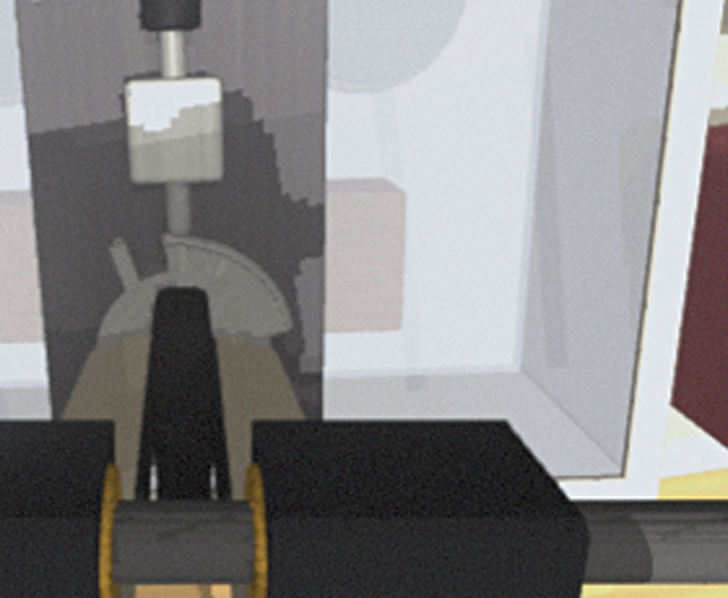

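```bash
cat > cap.py <<'E'
from h import *
s=arm.state();print(s['t'],s['ee_pos'].round(4),s['eef_rot'].round(1),s['wrist_force'].round(1),'torque',s['torque'].round(3),s['gripper_width'])
im,d=arm.get_image('wrist'); V,U=np.nonzero(d>0); q=world('wrist',np.c_[U,V],d[V,U]); g=im.mean(2)[V,U]
yaw=np.radians(-8.1); ax=np.array([np.cos(yaw),np.sin(yaw)]); ay=np.array([-ax[1],ax[0]]); p=q[:,:2]-[.4965,.0257]; X=p@ax;Y=p@ay
z=(q[:,2]>.160)
b=[(abs(X-x)<.0008)&(abs(Y)<.002)&z for x in np.arange(.028,.105,.002)]
print('z',[int(np.median(q[k,2])*1e4)%1000 if k.sum() else -1 for k in b]); print('g',[int(np.median(g[k])) if k.sum() else -1 for k in b])
E
python3 cap.py
```

```text
11.5833 [0.4989 0.0245 0.1733] [-179.7   -0.9  -10.4] [-0.6 -2.3  0.6] torque [-0.69   0.392  0.164] 0.011823934855925675
z [884, 886, 873, 853, 669, 672, 670, 665, 672, 715, 722, 722, 722, 722, 722, 723, 722, 723, 720, 724, 714, 668, 666, 665, 669, 668, 699, 708, 707, 708, 709, 710, 707, 692, -1, 610, -1, -1, -1]
g [71, 74, 67, 56, 117, 122, 123, 118, 111, 143, 156, 157, 157, 158, 178, 194, 226, 227, 227, 227, 208, 200, 181, 181, 185, 184, 70, 78, 77, 77, 77, 77, 72, 101, -1, 125, -1, -1, -1]
```

Request:
send_rows:
  rows:
    - [255,[-1,0,0],[0,0,0.03]]
    - [255,[0,0,0],[0,0,0.03]]
    - [255,[0,0,0],[0,0,0]]

```text
t: 11.88
ee_pos: [0.4988, 0.0242, 0.1733]
eef_rot: [-179.6, -1.1, -13.0]
wrist_force: [-1.1, -0.9, 1.9]
gripper_width: 0.012
```

```bash
python3 cap.py
```

```text
11.8833 [0.4988 0.0242 0.1733] [-179.6   -1.1  -13. ] [-1.1 -0.9  1.9] torque [-0.43   0.566 -0.066] 0.011956398999927675
z [884, 886, 872, 853, 674, 670, 670, 667, 670, 717, 723, 724, 722, 722, 721, 725, 725, 721, 723, 725, 717, 672, 666, 669, 672, 667, 694, 707, 710, 708, 711, 709, 709, 701, -1, -1, -1, -1, -1]
g [70, 73, 67, 56, 107, 118, 118, 117, 112, 140, 155, 157, 156, 162, 178, 199, 226, 226, 226, 226, 221, 172, 197, 174, 187, 178, 72, 77, 78, 78, 75, 76, 73, 95, -1, -1, -1, -1, -1]
```

Request:
send_rows:
  rows:
    - [255,[-1,0,0],[0,0,0.03]]
    - [255,[0,0,0],[0,0,0.03]]
    - [255,[0,0,0],[0,0,0]]

```text
t: 12.18
ee_pos: [0.4988, 0.024, 0.1733]
eef_rot: [-179.6, -1.2, -16.0]
wrist_force: [-1.1, -0.7, 2.2]
gripper_width: 0.0122
```

```bash
python3 cap.py
```

```text
12.1833 [0.4988 0.024  0.1733] [-179.6   -1.2  -16. ] [-1.1 -0.7  2.2] torque [-0.385  0.525 -0.077] 0.012192648861322786
z [890, 892, 879, 901, 881, 874, 668, 665, 667, 715, 723, 721, 720, 723, 724, 721, 722, 721, 724, 721, 715, 665, 670, 670, 669, 668, 693, 706, 710, 709, 712, 711, 706, 705, -1, -1, -1, -1, -1]
g [70, 73, 67, 63, 60, 35, 120, 121, 111, 145, 155, 156, 157, 177, 177, 222, 227, 226, 226, 226, 214, 170, 194, 175, 189, 178, 69, 78, 77, 76, 76, 75, 72, 97, -1, -1, -1, -1, -1]
```

Request:
send_rows:
  rows:
    - [255,[0,0,0],[0,0,0.03]]
    - [255,[0,0,0],[0,0,0.03]]
    - [255,[0,0,0],[0,0,0]]

```text
t: 12.48
ee_pos: [0.4987, 0.0239, 0.1733]
eef_rot: [-179.5, -1.1, -19.1]
wrist_force: [0.4, -2.0, 0.9]
gripper_width: 0.0118
```

```bash
python3 cap.py
```

```text
12.4833 [0.4987 0.0239 0.1733] [-179.5   -1.1  -19.1] [ 0.4 -2.   0.9] torque [-0.548  0.242 -0.162] 0.011818905669279072
z [935, 928, 922, 928, 907, 885, 793, 669, 671, 714, 723, 722, 720, 722, 725, 725, 720, 721, 723, 722, 716, 669, 671, 669, 666, 666, 704, 707, 708, 709, 710, 709, 702, -1, -1, -1, -1, -1, -1]
g [58, 62, 58, 50, 44, 36, 43, 117, 111, 139, 154, 156, 157, 176, 177, 217, 226, 225, 225, 226, 213, 178, 182, 175, 180, 164, 70, 75, 75, 75, 75, 74, 74, -1, -1, -1, -1, -1, -1]
```

Request:
send_rows:
  rows:
    - [255,[0,0,0],[0,0,0.03]]
    - [255,[0,0,0],[0,0,0.02]]
    - [255,[0,0,0],[0,0,0]]

```text
t: 12.78
ee_pos: [0.4987, 0.0237, 0.1733]
eef_rot: [-179.5, -1.1, -21.6]
wrist_force: [0.0, -2.3, 0.7]
gripper_width: 0.0119
```

```bash
python3 cap.py
```

```text
12.7833 [0.4987 0.0237 0.1733] [-179.5   -1.1  -21.6] [ 0.  -2.3  0.7] torque [-0.481  0.321 -0.218] 0.011944291773206774
z [947, 949, 949, 950, 949, 915, 848, 669, 675, 718, 723, 724, 723, 723, 722, 723, 725, 720, 725, 726, 715, 665, 668, 672, 701, 707, 710, 709, 706, 709, 709, 689, -1, -1, 601, -1, -1, -1, -1]
g [42, 42, 41, 42, 41, 37, 38, 116, 114, 141, 155, 156, 156, 176, 177, 216, 226, 225, 226, 226, 213, 175, 179, 193, 67, 75, 76, 73, 72, 73, 69, 103, -1, -1, 134, -1, -1, -1, -1]
```

Request:
send_rows:
  rows:
    - [255,[0,0,0],[0,0,0.025]]
    - [255,[0,0,0],[0,0,0]]

```text
t: 13.0
ee_pos: [0.4987, 0.0237, 0.1733]
eef_rot: [-179.5, -1.1, -23.0]
wrist_force: [-0.0, -2.5, 1.5]
gripper_width: 0.012
```

```bash
python3 cap.py
```

```text
13.0 [0.4987 0.0237 0.1733] [-179.5   -1.1  -23. ] [-0.  -2.5  1.5] torque [-0.597  0.314 -0.009] 0.01195268486226566
z [948, 949, 949, 950, 949, 935, 861, 668, 668, 717, 722, 723, 724, 721, 722, 719, 720, 720, 720, 723, 715, 668, 703, 708, 707, 708, 708, 709, 703, 683, -1, -1, -1, 606, -1, -1, -1, -1, -1]
g [41, 41, 41, 41, 41, 38, 38, 115, 114, 140, 155, 155, 155, 176, 176, 216, 226, 225, 225, 226, 208, 180, 65, 74, 71, 69, 70, 70, 67, 94, -1, -1, -1, 134, -1, -1, -1, -1, -1]
```

```bash
python3 pl.py w4; python3 cap.py
```

```text
13.05 [0.4987 0.0237 0.1733] [-179.5   -1.1  -22.9] [ 0.4 -3.1  1. ] torque [-0.626  0.294 -0.111] 0.011962419073575864
13.1 [0.4987 0.0237 0.1733] [-179.5   -1.1  -22.9] [-0.3 -2.8  1.9] torque [-0.643  0.338 -0.069] 0.011520479351876771
z [948, 949, 949, 950, 951, 938, 861, 668, 669, 720, 722, 723, 723, 723, 723, 719, 723, 721, 724, 722, 716, 666, 701, 710, 710, 709, 706, 707, 703, 688, -1, 602, -1, -1, -1, -1, -1, -1, -1]
g [41, 41, 41, 41, 42, 39, 38, 113, 109, 140, 154, 155, 155, 176, 175, 215, 226, 226, 225, 226, 210, 182, 64, 74, 73, 70, 70, 69, 66, 98, -1, 134, -1, -1, -1, -1, -1, -1, -1]
```

View pics/w4.png

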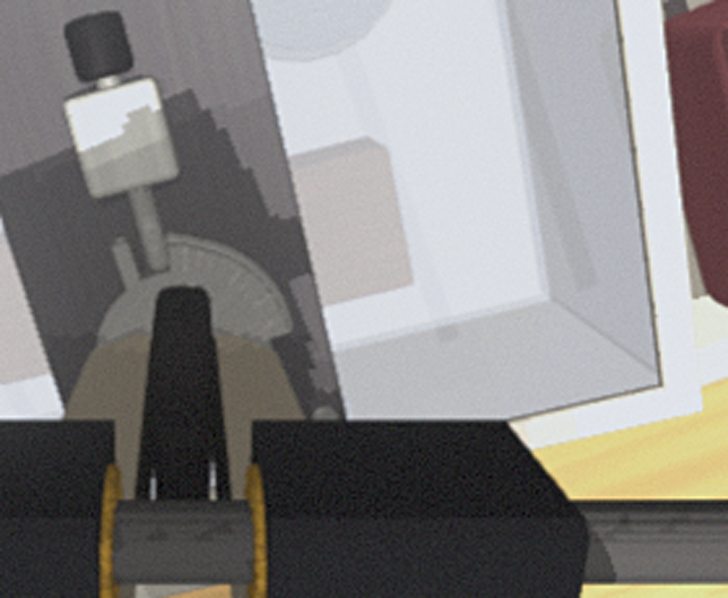

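Request:
send_rows:
  rows:
    - [255,[0,0,0],[0,0,0.03]]
    - [255,[0,0,0],[0,0,0]]
    - [255,[0,0,0],[0,0,0]]

```text
t: 13.4
ee_pos: [0.4986, 0.0237, 0.1733]
eef_rot: [-179.5, -1.1, -24.6]
wrist_force: [0.4, -2.6, 0.7]
gripper_width: 0.0116
```

```bash
sed -i 's/np.arange(.028,.105,.002)/np.arange(.066,.082,.0005)/; s/<.0008/<.0004/' cap.py; python3 cap.py
```

```text
13.4 [0.4986 0.0237 0.1733] [-179.5   -1.1  -24.6] [ 0.4 -2.6  0.7] torque [-0.659  0.278 -0.068] 0.01158974745855667
z [723, 723, 723, 722, 718, 715, 681, 670, 669, 667, 667, 694, 702, 710, 708, 708, 710, 710, 710, 712, 710, 710, 712, 711, 711, 711, 703, 704, 710, 711, 708, 706]
g [225, 226, 227, 226, 206, 169, 146, 176, 181, 175, 129, 69, 62, 66, 69, 72, 74, 74, 72, 70, 71, 71, 73, 72, 69, 71, 72, 70, 69, 69, 68, 68]
```

Request:
send_rows:
  rows:
    - [0,[0,0,0],[0,0,0]]
    - [0,[0,0,0],[0,0,0]]
    - [0,[0,0,0],[0,0,0]]
    - [0,[0,0,0],[0,0,0]]
    - [0,[0,0,-5],[0,0,0]]

```text
t: 13.87
ee_pos: [0.4984, 0.025, 0.1778]
eef_rot: [-179.3, -1.0, -24.5]
wrist_force: [-0.2, 0.5, -0.5]
gripper_width: 0.0411
```

Request:
send_rows:
  rows:
    - [0,[0,0,-20],[0,0,0]]
    - [0,[0,0,-35],[0,0,0]]
    - [0,[0,0,-35],[0,0,0]]
    - [0,[0,0,-30],[0,0,0]]
    - [0,[0,0,0],[0,0,0]]

```text
t: 14.28
ee_pos: [0.4944, 0.025, 0.3034]
eef_rot: [-179.4, -0.8, -24.4]
wrist_force: [0.0, 0.4, 0.6]
gripper_width: 0.0737
```

```bash
python3 cap.py; python3 lid.py | sed -n 2p; python3 - <<'E'
from h import *
im,d=arm.get_image('wrist'); print(arm.silhouettes('wrist','knob_grip')[0]['extent']); cv2.imwrite('pics/f.png',cv2.resize(im,(768,576)))
im,d=arm.get_image('scene')
for t in ['tray','mould','stamp','bowl','tin','jar']:
    r=arm.silhouettes('scene',t)[:1]; print(t,[x['extent'] for x in r])
E
```

```text
14.2833 [0.4944 0.025  0.3034] [-179.4   -0.8  -24.4] [0.  0.4 0.6] torque [ 0.087 -0.013  0.003] 0.07371528159875117
z [690, 692, 691, 690, 682, 651, 640, 638, 640, 650, 668, 672, 671, 676, 679, 677, 680, 684, 685, 683, 684, 682, 692, 675, 676, 678, 680, 689, 687, 685, 685, 676]
g [211, 202, 192, 163, 141, 169, 156, 152, 123, 90, 70, 64, 67, 72, 70, 67, 70, 66, 69, 69, 69, 68, 66, 65, 67, 68, 70, 68, 70, 65, 68, 67]
[0.55421986 0.0267634  0.15658264] [0.00140226 0.00134342 0.99999811] 6007 0.0019419348329978805
[85.0, 0.0, 393.7, 250.7]
tray [[263.2, 237.5, 360.0, 319.9]]
mould [[307.5, 241.9, 338.5, 276.4]]
stamp [[285.3, 269.0, 309.2, 292.3]]
bowl [[186.1, 156.6, 221.0, 184.3]]
tin []
jar [[198.2, 122.1, 217.3, 154.2]]
```

View pics/f.png

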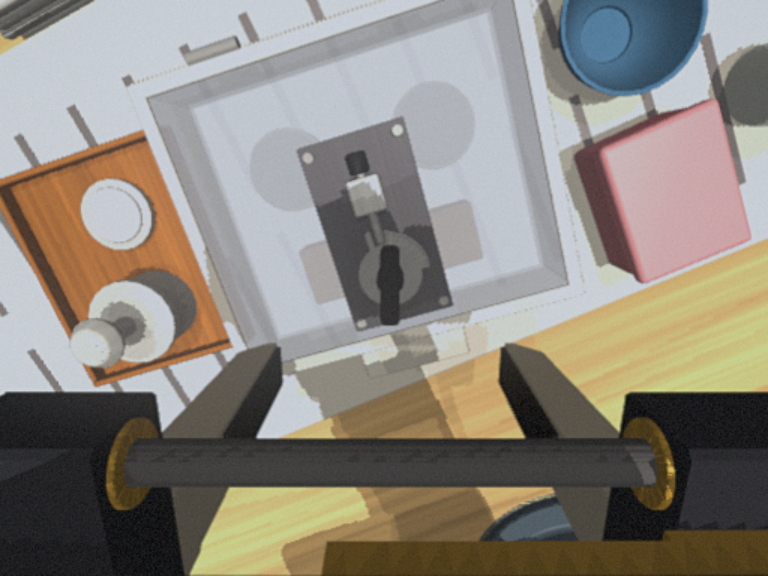

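Final view: the lid is flat. The pin sits in the notch, with the cap close to its block near (357,160). The tray, mould, stamp, bowl, tin and jar are all standing, and the gripper is clear of everything.

```bash
python3 -c "
from rig import arm
print(arm.close_job())"
```

```text
the job is handed in; nothing more can be done
None
```

I pressed the lid shut at the tab and turned the knob about 72° clockwise until the plunger dropped into the notch. I then let go, lifted clear and handed the job in at about 14 s; no verdict was reported.

**Final checks**
- **Lid:** its angle measured about 0.002 rad from the depth image.
- **Plunger:** its cap had moved about 8 mm toward the knob. I stopped about 0.03 rad after the drop, within the play and short of the solid stop. In the last view the pin is in the notch, but the camera resolves its travel only to about 1 mm. I also never measured the force on the pin directly; the wrist moment stayed small at the stop.
- **Bystanders:** tray, mould, stamp, bowl and jar are where they were in the scene camera, within about 4 pixels. The detector missed the tin in that last picture, but the wrist view shows it standing beside the bin.

**What disagreed or came close**
- **Fingertips:** the contact height and the wrist camera both put them about 12 to 14 mm behind the TCP, not 8 mm ahead as stated. I worked with the measured value.
- **Lid stop:** the wrist force briefly reached about 77 N when the lid hit its stop, under the 120 N limit. I didn't log the peak between readings.

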